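# Dial open the padlock on the airbag box and hold it up

## Task

Take the combination padlock off the hasp of the grey steel box: the first numbers of its code are already in, so turn the dial clockwise, click by click, until its long white mark stands at the index mark beside the shackle, without running a click past it. Then pull the shackle all the way open, work the open lock out of the staple and lift it off. Finish while still holding the open lock, still and dial upwards, its body at least 10 cm above the top of the box, and leave everything else on the bench and the box where it lies.

Things in the scene. Friction and masses are not known exactly. Their poses are not given: they have to be found in the camera images.
- padlock: Single-dial combination padlock, locked in the hasp, lying flat on the box, dial up; 0.3 kg. Origin: centre of the underside of the round steel body (52 mm diameter, 24 mm thick); z up, x towards the shackle. On the +x side a shoulder 44 mm wide, 5 to 21 mm above the underside, ends in a flat face at x = 27 mm, out of which the shackle comes.
- dial_axis (a point): On the padlock's dial axis, 36 mm above its underside, at mid height of the black knob that turns the dial: 33 mm in diameter, from 28 to 45 mm above the underside, on a flat skirt 44 mm in diameter (24 to 28 mm). Axes as the padlock's.
- dial_mark (a point): Centre of the long white mark on the dial's skirt, 19 mm from the dial axis, in line with a white bar on top of the knob; turns with the dial. The dial's 17 short grey ticks stand at the other clicks.
- index_mark (a point): The index: a short black bar on the body's rim at the shackle side (24 mm from the dial axis along the padlock's +x).
- dial (a joint): Dial angle, rad: 0 with its white mark at the index mark, growing clockwise seen from above. Clicks every 0.349 rad (20 degrees), one at 0; a sprung ball draws it into the nearest click when let go (0.04 N m to pass a click). Starts 2 to 6 clicks short, negative. The shackle comes out only within about 4 degrees of 0; once it is out the dial is held near 0.
- shackle (a joint): How far the shackle is drawn out of the body, m: 0 shut, 0.018 fully open. Slides along the padlock's +x, needs about 1.5 N, stays where it is left; it does not spring out or swivel. The shackle is a U of 8 mm round bar, legs along x at y = +15 and -15 mm, 12 mm above the underside; the inner edge of its bend is at x = 51 mm when shut.
- shackle_toe (a point): End of the shackle's short leg (y = +15 mm), the leg that goes through the staple: at x = 23 mm, z = 12 mm on the padlock when shut (4 mm inside the body), moving along +x with the shackle, so that fully open a gap of 14 mm lies between the body's face and this end. The other leg stays in the body and passes outside the staple.
- staple_hole (a point): Centre of the 14 mm hole in the staple, an upright plate on the box, 4 mm thick (box x), 28 mm wide (y), 24 mm high; hole 12 mm above the box top, axis along box x. Pulled to box -x the lock moves 3 to 9 mm, then the bend catches on the staple and the body draws off the shackle. With the plate then in the gap between shackle end and body (push back +x), the lock lifts straight up.
- strongbox: Grey steel storage box, fixed, 300 mm (x) by 400 mm (y), flat top 90 mm above the bench. Origin: centre of its underside on the bench; x points away from its front edge. A steel hasp strap 42 mm wide and 2.5 mm thick lies on the top from the lid to 7 mm in front of the staple, which stands up through it.
- body_module: Black plastic vehicle module, 110 x 140 x 31 mm, lying on the box's lid; to be left alone. Origin: centre of its underside.
- spanner: Spanner, 150 mm, lying on the box's lid; to be left alone.
- key_card: Black key card, 54 x 86 x 6 mm, on the box beside the padlock; to be left alone. Origin: centre of its underside.
- clamp_bolt: Steel bolt standing on its head, 16 mm wide, 42 mm high, on the box on the other side of the padlock; to be left alone. Origin: centre of its underside.
- engine_unit: Cast aluminium engine control unit, about 150 x 190 x 36 mm, on the bench to the left; to be left alone.
- screwdriver: Screwdriver, 200 mm, lying on the bench to the left; to be left alone.
- drink: Drink bottle, 66 mm in diameter, 200 mm high, standing far left on the bench; to be left alone.

How it is judged:
By the outcome, as a careful person would: the job done as asked, in the order asked, and still so for the second after the job is handed in, while the arm keeps its last pose, push and grip.
It also fails if it takes over 64 s, if anything falls off the work surface, if the arm or the gripper's body presses on something with over 40 N, if the wrist force passes 120 N, or if a joint passes its speed limit or range.

## Robot

A 6-joint arm with a two-finger parallel gripper is mounted at the origin on the work surface. World frame = base frame: x ahead of the robot, y to its left, z up, the work surface at z = 0. Lengths are in m, angles in rad, forces in N, time in s.
With the tool pointing down it reaches from about 0.3 to 0.775 m from the base axis. Payload 14.6 kg.
Tool frame: the origin (TCP) lies on the centre line of the jaws, within the pads' length; the fingertips stand 22 mm ahead of it and the grasp point (between the pads) lies 3 mm ahead of it; z points along the fingers, y is the direction in which the jaws open and shut (so a half turn about z gives the same grasp; the last joint's range is limited). The gripper opens to 85 mm and grips with 20 to 120 N. Pads are 22 mm wide; open, the fingers measure 114 mm over their backs; the gripper's body (76 mm by 85 mm) begins 54 mm behind the grasp point. The pads swing forward as they close: fully open they stand 13 mm farther back than shut.
Start: joints at [-1.409, 0.3, 1.521, -0, 1.321, -0.067], TCP at [0.125, -0.536, 0.216] pointing down, gripper open.
Joint ranges: [-3.03, 3.03], [-0.79, 2.21], [0.23, 2.52], [-1.04, 4.18], [0, 3.07], [-2.55, 2.55]. Speed limits (rad/s): [2.22, 2.22, 2.57, 3.14, 3.14, 3.14].

## Interface

Orientations are given as a rotation vector (axis times angle).
In Python, from rig import read_state, grab_frame, camera_params, job_done gives the robot as it stands.
- The arm moves only by the shell command python3 -m handwheel 'ROWS'. ROWS is JSON, one flat list of numbers, 7 for each row, row after row: the shift along the tool's x, y, z in mm, then the turn, a rotation vector about the tool's x, y, z in rad, then the closure, from 0 (fully open) to 1 (shut). A call has 1 to 20 rows; each row is the pose to reach, as a shift and turn from the pose commanded when the call began, along the tool's axes at that moment; what a row does not reach only later rows make up. A row lasts 1/10 s, in which the tool goes at most 50 mm and 8.59 degrees, less where a joint would pass 70% of its speed; a pose out of reach is approached as far as the arm can. A call with a gripper value outside its range is refused whole. The fingers move at their own pace and stop on an object; the grip force is fixed at half the most. Time passes only in rows, so rows that repeat a pose let the fingers close. It gives the time, the measured TCP pose, the force and the opening at its end, in the units of the state.
- read_state(): the state, without advancing time (a new reading comes with each control period).
- grab_frame(name): name is "side" or "top" or "wrist"; returns (picture, depth): 420x560x3 uint8, blue, green, red; 420x560 float32, m along the optical axis (not along the pixel's ray), 0 where there is no reading.
- camera_params(name): a dict with "fx", "fy", "cx", "cy" (pixels), "camera_from_world" (4x4, takes a point from world to camera coordinates). Camera axes: x right, y up, looking along -z (the intrinsics and any distortion apply to the point x, -y, -z); pixel columns grow to the right and rows downward; lengths in m; the calibration is good to about 2 mm. A picture is of the moment at which its call begins: read the wrist's pose just before it. camera_params takes no time and is no camera call; for the wrist camera it gives the pose at the moment of the call.
- job_done(): hands the job in, once; it reports no verdict.
The state is a dict: "time": time; "qpos": joint angles; "joint_vel": joint speeds; "tau": joint torques, N m; "tcp_pos": TCP position; "eef_rot": TCP orientation; "ft_force": force on the tool from outside, world axes, zero at the start; "moment": the same for the moment, N m; "width": opening from 0.0 (shut) to 1.0 (fully open).
Only numpy, scipy, OpenCV 4.12 (cv2) and the standard library are available. Lean on these libraries where they do the work, as an engineer would, in place of code of your own. Each camera call takes 0.05 s, during which the arm holds its last target. There are 200 camera calls.

## Working session

There is one attempt and no reset: what is moved stays moved. The work goes in short steps, Python scripts to look and compute and a shell command to move; the robot and the scene stay as the last step left them, time stands still between calls to the robot, and variables do not carry over. Pictures are saved under pics/ and viewed, on a budget of 10 in all, crops included, one or two more only if the job needs it, and the job is handed in when it is done.

```bash
ls; mkdir -p pics; cat > h.py <<'E'
import numpy as np, cv2
from rig import *
from scipy.spatial.transform import Rotation as R
def ray(p,u,v):
    T=np.linalg.inv(np.array(p["camera_from_world"])); d=np.array([(u-p["cx"])/p["fx"],-(v-p["cy"])/p["fy"],-1.])
    return T[:3,3],T[:3,:3]@d
def onz(p,u,v,z):
    o,d=ray(p,u,v); return o+d*(z-o[2])/d[2]
def pix(p,X):
    c=(np.array(p["camera_from_world"])@np.r_[X,1])[:3]
    return p["cx"]+p["fx"]*c[0]/-c[2],p["cy"]-p["fy"]*c[1]/-c[2]
def cloud(p,d):
    T=np.linalg.inv(np.array(p["camera_from_world"])); v,u=np.indices(d.shape)
    c=np.stack([(u-p["cx"])/p["fx"]*d,-(v-p["cy"])/p["fy"]*d,-d],-1)
    return c@T[:3,:3].T+T[:3,3]
E
python3 - <<'E'
from h import *
s=read_state();print({k:np.round(v,3) for k,v in s.items()})
for n in["top","side"]:
    p=camera_params(n);print({k:v for k,v in p.items() if k!="camera_from_world"},np.linalg.inv(p["camera_from_world"])[:3].round(3).tolist())
    im,d=grab_frame(n);cv2.imwrite(f"pics/{n}0.png",im);np.save(f"{n}0.npy",d)
E
```

```text
pics
{'time': np.float64(0.0), 'qpos': array([-1.409,  0.3  ,  1.522, -0.   ,  1.321, -0.067]), 'joint_vel': array([-0.   , -0.002, -0.001, -0.001, -0.001, -0.001]), 'tau': array([-1.0000e-03, -5.4350e+01, -3.6179e+01, -0.0000e+00,  4.0000e-03,
       -0.0000e+00]), 'tcp_pos': array([ 0.125, -0.535,  0.215]), 'eef_rot': array([-3.12 , -0.358,  0.   ]), 'ft_force': array([-0.396, -0.344, -0.443]), 'moment': array([-0.007,  0.083,  0.007]), 'width': np.float64(1.0)}
{'fx': 494.2543218771017, 'fy': 494.2543218771017, 'cx': 287.6839913018618, 'cy': 201.99987228122734} [[-0.006, 0.982, -0.187, 0.385], [-1.0, -0.008, -0.012, 0.162], [-0.014, 0.187, 0.982, 1.189]]
{'fx': 416.5572467991385, 'fy': 416.5572467991385, 'cx': 277.75731558835525, 'cy': 212.64593751260048} [[-0.758, 0.346, -0.553, 0.057], [-0.652, -0.421, 0.63, 0.747], [-0.014, 0.838, 0.545, 0.634]]
```

View pics/top0.png

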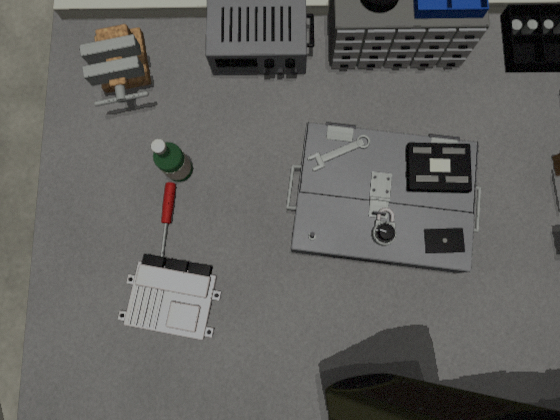

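The top view shows the padlock at (384,232), its shackle pointing up towards the staple at (381,210), the card at (445,240) and the bolt at (312,236).

```bash
python3 - <<'E'
from h import *
p=camera_params("top");im=cv2.imread("pics/top0.png")
for n,u,v,z in[("knob",386,232,.135),("staple",381,210,.1),("bolt",312,236,.13),("card",445,240,.096),("c1",308,124,.09),("c2",478,138,.09),("c3",471,270,.09),("c4",292,252,.09)]:print(n,onz(p,u,v,z).round(4))
d=np.load("top0.npy");c=cloud(p,d);print(c[232,386],c[250,340],c[240,445],c[235,312])
a=cv2.resize(im[180:270,330:420],(400,400),interpolation=2)
ps=camera_params("side");u,v=map(int,pix(ps,onz(p,386,232,.12)));print(u,v)
s=cv2.imread("pics/side0.png");b=cv2.resize(s[v-45:v+45,u-45:u+45],(400,400),interpolation=2)
cv2.imwrite("pics/crop0.png",np.hstack([a,b]))
w=camera_params("wrist");T=np.linalg.inv(w["camera_from_world"]);st=read_state();Rt=R.from_rotvec(st["eef_rot"]).as_matrix();print("tool",Rt.round(3).tolist(),"cam in tool",(Rt.T@(T[:3,3]-st["tcp_pos"])).round(4),(Rt.T@T[:3,:3]).round(3).tolist(),w["fx"],w["cx"],w["cy"])
E
```

```text
knob [ 0.5181 -0.0349  0.135 ]
staple [ 0.572  -0.0324  0.1   ]
bolt [0.5113 0.1233 0.13  ]
card [ 0.5043 -0.1714  0.096 ]
c1 [0.7786 0.1272 0.09  ]
c2 [ 0.7404 -0.2644  0.09  ]
c3 [ 0.4385 -0.2257  0.09  ]
c4 [0.4808 0.1667 0.09  ]
[ 0.51765438 -0.03423452  0.13856256] [0.48438465 0.06025865 0.09042763] [ 0.50415973 -0.17106316  0.09699725] [0.51305296 0.12338049 0.13348138]
345 188
tool [[0.974, 0.227, -0.0], [0.227, -0.974, 0.001], [0.0, -0.001, -1.0]] cam in tool [ 0.084  -0.0005 -0.1575] [[-0.0, 0.944, 0.329], [1.0, 0.0, 0.001], [0.0, 0.329, -0.944]] 294.13718962820394 276.0718806519427 212.02529228687666
```

View pics/crop0.png

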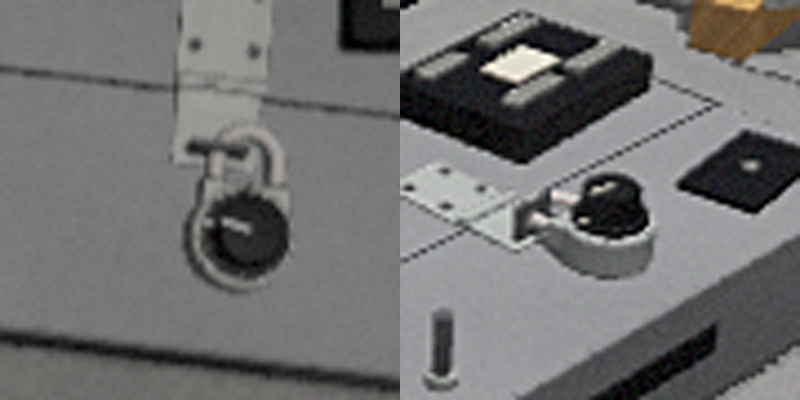

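The lock's x axis runs roughly along world +x. The white mark sits about 80° counter-clockwise of the index. Next I move above the lock with the tool yawed to about 80°, so there is room to turn clockwise.

```bash
python3 -m handwheel '[496,-398,-15,0,0,-1.17,0, 496,-398,-15,0,0,-1.17,0, 496,-398,-15,0,0,-1.17,0, 496,-398,-15,0,0,-1.17,0, 496,-398,-15,0,0,-1.17,0, 496,-398,-15,0,0,-1.17,0, 496,-398,-15,0,0,-1.17,0, 496,-398,-15,0,0,-1.17,0, 496,-398,-15,0,0,-1.17,0, 496,-398,-15,0,0,-1.17,0, 496,-398,-15,0,0,-1.17,0, 496,-398,-15,0,0,-1.17,0, 496,-398,-15,0,0,-1.17,0, 496,-398,-15,0,0,-1.17,0, 496,-398,-15,0,0,-1.17,0, 496,-398,-15,0,0,-1.17,0, 496,-398,-15,0,0,-1.17,0, 496,-398,-15,0,0,-1.17,0]'
python3 - <<'E'
from h import *
s=read_state();print(s["time"],s["qpos"].round(3) if hasattr(s["qpos"],"round") else s["qpos"],s["tcp_pos"],R.from_rotvec(s["eef_rot"]).as_matrix().round(3).tolist())
p=camera_params("wrist");im,d=grab_frame("wrist");np.savez("w1.npz",d=d,T=p["camera_from_world"]);cv2.imwrite("pics/w1.png",im)
E
```

```text
time: 1.9
tcp_pos: [0.5173, -0.0363, 0.2312]
eef_rot: [2.405, 2.021, 0.0]
ft_force: [-0.1, -0.0, 0.0]
width: 0.997
1.9 [-0.141  0.218  1.589 -0.     1.335  0.033] [ 0.5172635  -0.03631166  0.23117876] [[0.172, 0.985, 0.0], [0.985, -0.172, -0.0], [-0.0, 0.0, -1.0]]
```

View pics/w1.png

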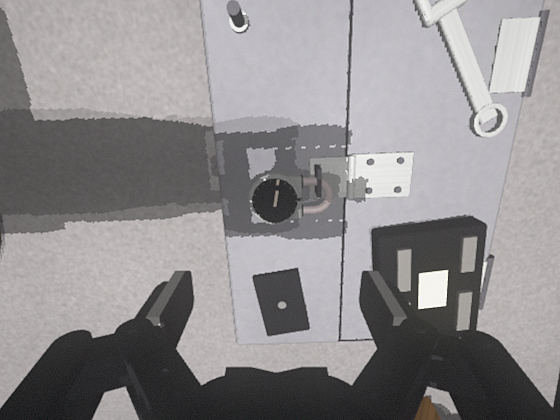

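The knob is at (274,200) with its bar pointing up the image (world left). The staple is at (318,180) and the shackle at (315,197).

```bash
python3 - <<'E'
from h import *
z=np.load("w1.npz");p=camera_params("wrist");p["camera_from_world"]=z["T"];d=z["d"];im=cv2.imread("pics/w1.png")
c=cloud(p,d);g=cv2.cvtColor(im,6).astype(int)
sub=np.zeros(d.shape,bool);sub[150:250,235:345]=1
X=c[...,:2];Z=c[...,2]
k=sub&(Z>.128)&(Z<.145);print("knob top z",np.percentile(Z[k],[10,50,90]).round(4))
kt=sub&(abs(Z-np.percentile(Z[k],60))<.004);(cc,r)=cv2.minEnclosingCircle((X[kt]*1e3).astype(np.float32));print("knobtop circle mm",cc,r,np.mean(X[kt],0))
print("box z",np.median(Z[260:270,310:330]))
st=sub&(Z>.105)&(Z<.118);st[:,:300]=0
print("staple?",st.sum(),X[st].mean(0) if st.sum() else 0,X[st].min(0),X[st].max(0))
kc=pix(p,[cc[0]/1e3,cc[1]/1e3,.135]);print("knob px",kc)
# white bar on knob
u0,v0=map(int,kc);m=np.zeros(d.shape,np.uint8);cv2.circle(m,(u0,v0),17,255,-1)
b=(m>0)&(g>70);pts=np.argwhere(b)[:,::-1];print(len(pts),pts.mean(0))
q=np.array([onz(p,u,v,.135)[:2] for u,v in pts]);mu=q.mean(0);w,V=np.linalg.eigh(np.cov(q.T));print("bar centre",mu,"dir",np.degrees(np.arctan2(*V[::-1,1])),"ang from centre",np.degrees(np.arctan2(mu[1]-cc[1]/1e3,mu[0]-cc[0]/1e3)))
cv2.imwrite("pics/w1c.png",cv2.resize(im[150:250,235:355],(720,600),interpolation=cv2.INTER_CUBIC))
# height map profile rows
for v in range(160,236,4):print(v," ".join(f"{int(round(1e3*Z[v,u]-90)):3d}" for u in range(240,344,4)))
E
```

```text
knob top z [0.1335 0.1349 0.1359]
knobtop circle mm (514.88037109375, -34.270843505859375) 16.828868865966797 [ 0.5152717  -0.03330252]
box z 0.0897707324148409
staple? 508 [ 0.55475188 -0.03508134] [ 0.53670588 -0.05847457] [ 0.57173207 -0.01110241]
knob px (np.float64(274.4263439049358), np.float64(207.04298791164317))
110 [273.95454545 207.90909091]
bar centre [ 0.51426768 -0.0351617 ] dir 71.59318939741237 ang from centre -124.5186165211287
160   1   0   0  -1   0   0  -1   0   0   0   0   1   1   1  -1   0  -1  -1   1   1   2   3   3   3   2   2
164  -1   1  -1   1  -1   1   0  -1  -1   0   1  -1  -1   2   0   0   0   1   3   3   0   2   2   2   2   4
168   0  -1   0   1   0   0  -1   1   1   0   0   0   0  -1   0  -1   0   0   3  13  21   3   2   2   2   2
172   0   1  -1   0   0  -1   1   9  12  11  10   4   0  -1  -1  -1   1   0   1  12  24   2   2   3   2   2
176   0 299  -1  -1  -1   9  20  22  24  23  23  22  15  16  16  18   1   0   3   5  23   2   1   2   2   2
180   0   0  -1   1  14  25  23  28  28  27  28  24  24  20  20  21  16  15  16  15  25  13   2   3   2   2
184
[... 700 characters left out ...]
  43  29  21  15  14  14  15  15  16   0   0  -1   0
212   0   1   0   1  27  45  45  45  45  44  45  45  46  28  23  21  15  17  16  15  14   0   0   0   0  -1
216   1   0   0   0  22  44  45  44  45  44  45  45  44  24  22  20  -1   1   0   0  -1  -1   0   0   0  -2
220  -2   1   0   0   0   0  30  45  45  45  46  28  22   0   0   0  -1   0   0  -1  -1   1  -1  -1   0  -1
224  -2   1   0   0   0   0  -1   0  21  22  -1  -1  -2   0   0  -1   0   1   0  -1   1   0   0   0  -1   0
228   1  -1   0   1   0   0   1  -1  -1  -2   0  -1   0 299   0   0  -2  -1   0  -1   0   0   0   0   1  -1
232   0   1   0   0   0   0   0   0   2   0   1  -1   0   0   0   0   1   0  -1   0   0  -1   0   0   0   1
```

View pics/w1c.png

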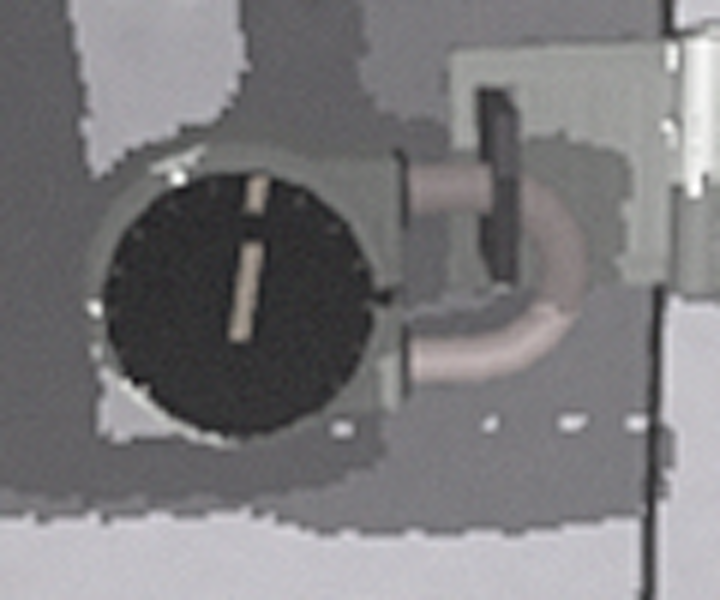

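```bash
python3 - <<'E'
from h import *
z=np.load("w1.npz");p=camera_params("wrist");p["camera_from_world"]=z["T"];d=z["d"]
c=cloud(p,d);X=c[...,:2];Z=c[...,2]
sub=np.zeros(d.shape,bool);sub[150:250,235:345]=1
f=lambda x,y,h:onz(p,235+x/6,150+y/6,.09+h)[:2]
kt=(sub&(Z>.1325)&(Z<.138)).astype(np.uint8);kt=cv2.morphologyEx(kt,cv2.MORPH_OPEN,np.ones((3,3)))
ct=max(cv2.findContours(kt,0,1)[0],key=cv2.contourArea)[:,0]
P=np.array([onz(p,u,v,.135)[:2] for u,v in ct]);A=np.c_[2*P,np.ones(len(P))];s=np.linalg.lstsq(A,(P**2).sum(1),rcond=None)[0];C=s[:2];print("knob",C,"r",np.sqrt(s[2]+C@C))
ang=lambda a:np.degrees(np.arctan2(a[1],a[0]))
m=f(258,195,.028);i=f(385,295,.024);print("mark",m,np.linalg.norm(m-C),ang(m-C),"index",i,np.linalg.norm(i-C),ang(i-C))
b0,b1=f(240,335,.045),f(256,245,.045);print("bar dir",ang(b1-b0))
l0,l1=f(425,187,.0155),f(470,187,.0155);r0,r1=f(425,360,.0155),f(470,360,.0155);print("legs",l0,l1,r0,r1,ang(l1-l0),ang(r1-r0),"perp",ang(l0-r0)-90, np.linalg.norm(l0-r0),"mid",(l0+r0)/2,ang((l0+r0)/2-C))
print("face edge",ang(f(402,155,.021)-f(402,405,.021))-90)
t0,t1=f(497,95,.024),f(510,275,.024);print("staple top",t0,t1,ang(t0-t1)-90,np.linalg.norm(t0-t1))
pl=sub&(Z>.1115)&(Z<.117);pl[:,:312]=0;S=X[pl];print("staple depth pts",len(S),S.mean(0),S.min(0),S.max(0))
print("bend outer",f(583,270,.012))
E
```

```text
knob [ 0.51515208 -0.03370765] r 0.015417726762911949
mark [ 0.52135649 -0.01638488] 0.018400353390010896 70.29427000007863 index [ 0.53868206 -0.03723984] 0.023793615652538583 -8.537188681552786
bar dir 70.3824786215505
legs [ 0.54809547 -0.02273113] [ 0.55535829 -0.02400305] [ 0.54390104 -0.05239035] [ 0.55141047 -0.05370447] -9.933297384544423 -9.926039129978808 perp -8.04942522628184 0.02995433175991423 mid [ 0.54599825 -0.03756074] -7.120111363285602
face edge -8.293967099222797
staple top [ 0.5607183  -0.00802291] [ 0.55908052 -0.03738826] -3.192223870799367 0.029410981691485205
staple depth pts 116 [ 0.56020898 -0.02478529] [ 0.55703613 -0.03904906] [ 0.56330117 -0.01123954]
bend outer [ 0.57253128 -0.04234518]
```

The index is at -8.5° and the mark at 70.3°, a difference of 79°, so the dial is 4 clicks short. The plate centre sits at lock x ≈ 43, y ≈ 16. I'll descend and grip the knob.

```bash
python3 -m handwheel '[2.2,-2.6,40,0,0,0,0, 2.2,-2.6,65,0,0,0,0.3, 2.2,-2.6,80,0,0,0,0.4, 2.2,-2.6,89,0,0,0,0.4, 2.2,-2.6,89,0,0,0,0.4, 2.2,-2.6,89,0,0,0,0.6, 2.2,-2.6,89,0,0,0,1, 2.2,-2.6,89,0,0,0,1, 2.2,-2.6,89,0,0,0,1, 2.2,-2.6,89,0,0,0,1, 2.2,-2.6,89,0,0,0,1]'
python3 - <<'E'
from h import *
s=read_state();print(s["moment"],s["ft_force"])
im,d=grab_frame("wrist");cv2.imwrite("pics/w2.png",cv2.resize(im[110:330,160:400],(720,600)[::1],interpolation=2))
E
```

```text
time: 3.05
tcp_pos: [0.5154, -0.0329, 0.1421]
eef_rot: [2.404, 2.022, 0.0]
ft_force: [-0.6, -0.5, 0.3]
width: -0.0
[-0.02757166 -0.0080876  -0.03502436] [-0.58996611 -0.4686448   0.34500758]
```

View pics/w2.png

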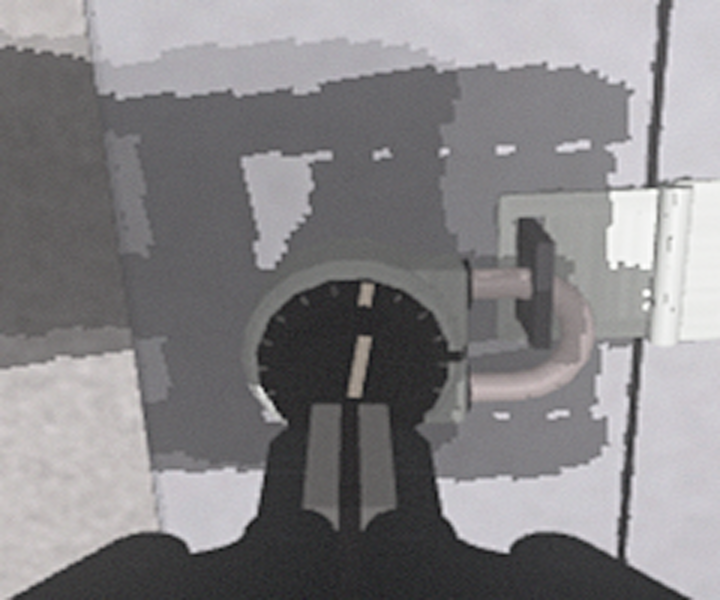

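The fingers shut fully (width 0) without holding anything, although the pose is as computed. The pads appear nearer the bottom of the image than the tool model predicts, so I'll measure their real place from depth.

```bash
python3 - <<'E'
from h import *
s=read_state();p=camera_params("wrist");im,d=grab_frame("wrist")
np.save("w2d.npy",d);M=R.from_rotvec(s["eef_rot"]).as_matrix();c=cloud(p,d)
T=(c-s["tcp_pos"])@M*1e3
for v in range(240,330,6):print(v,[tuple(T[v,u].round(0).astype(int)) for u in(268,275,282,290)])
w=T[212:330,230:320].reshape(-1,3);f=w[(w[:,0]>-60)];
print(s["ft_force"],s["moment"],s["width"],s["tcp_pos"])
z=np.load("w1.npz");p["camera_from_world"]=z["T"];T1=(cloud(p,z["d"])-np.array([.51726,-.03631,.23118]))@M*1e3
for v in range(264,330,8):print(v,[tuple(T1[v,u].round(0).astype(int)) for u in(160,170,180,186,370,380)])
E
```

```text
240 [(np.int64(10), np.int64(-6), np.int64(7)), (np.int64(10), np.int64(-2), np.int64(7)), (np.int64(10), np.int64(3), np.int64(6)), (np.int64(9), np.int64(7), np.int64(8))]
246 [(np.int64(6), np.int64(-6), np.int64(6)), (np.int64(5), np.int64(-2), np.int64(7)), (np.int64(5), np.int64(3), np.int64(7)), (np.int64(6), np.int64(7), np.int64(6))]
252 [(np.int64(2), np.int64(-6), np.int64(7)), (np.int64(1), np.int64(-2), np.int64(7)), (np.int64(2), np.int64(3), np.int64(7)), (np.int64(1), np.int64(8), np.int64(8))]
258 [(np.int64(11), np.int64(-5), np.int64(-18)), (np.int64(11), np.int64(-2), np.int64(-18)), (np.int64(10), np.int64(2), np.int64(-18)), (np.int64(-3), np.int64(8), np.int64(8))]
264 [(np.int64(12), np.int64(-5), np.int64(-26)), (np.int64(11), np.int64(-2), np.int64(-25)), (np.int64(11), np.int64(2), np.int64(-25)), (np.int64(-7), np.int64(8), np.int64(7))]
270 [(np.int64(11), np.int64(-5), np.int64(-31)), (np.int64(10), np.int64(-2), np.int64(-30)), (np.int64(11), np.int64(2), np.int64(-31)), (np.int64(11), np.int64(6), np.int64(-31))]
276 [(np.int64(11), np.int64(-5), np.in
[... 3559 characters left out ...]
64(-49)), (np.int64(-5), np.int64(-44), np.int64(-42)), (np.int64(-2), np.int64(42), np.int64(-46)), (np.int64(6), np.int64(42), np.int64(-56))]
320 [(np.int64(10), np.int64(-45), np.int64(-66)), (np.int64(5), np.int64(-44), np.int64(-60)), (np.int64(-3), np.int64(-44), np.int64(-50)), (np.int64(-9), np.int64(-44), np.int64(-43)), (np.int64(-7), np.int64(42), np.int64(-46)), (np.int64(3), np.int64(42), np.int64(-57))]
328 [(np.int64(6), np.int64(-45), np.int64(-66)), (np.int64(2), np.int64(-44), np.int64(-61)), (np.int64(-6), np.int64(-43), np.int64(-52)), (np.int64(-249), np.int64(-148), np.int64(231)), (np.int64(-9), np.int64(42), np.int64(-48)), (np.int64(0), np.int64(42), np.int64(-58))]
```

Depth, the image, width 0 and zero force all agree. The fingertips really end about 18 mm behind the reported TCP (32 mm when open), not 22 mm ahead, so the jaws closed in air above the knob. I'll go by the measured tips: reopen, descend 41 mm further and grip.

```bash
python3 -m handwheel '[0,0,0,0,0,0,0.3, 0,0,0,0,0,0,0.3, 0,0,0,0,0,0,0.3, 0,0,0,0,0,0,0.3, -0.7,0,15,0,0,0,0.3, -0.7,0,28,0,0,0,0.3, -0.7,0,36,0,0,0,0.3, -0.7,0,41,0,0,0,0.3, -0.7,0,41,0,0,0,0.6, -0.7,0,41,0,0,0,1, -0.7,0,41,0,0,0,1, -0.7,0,41,0,0,0,1, -0.7,0,41,0,0,0,1, -0.7,0,41,0,0,0,1]'
python3 - <<'E'
from h import *
s=read_state();print(s["moment"],s["ft_force"],s["width"]*85)
im,d=grab_frame("wrist");M=R.from_rotvec(s["eef_rot"]).as_matrix();T=(cloud(camera_params("wrist"),d)-s["tcp_pos"])@M*1e3
np.save("w3d.npy",d);cv2.imwrite("pics/w3.png",cv2.resize(im[150:370,160:400],(720,600),interpolation=2))
E
```

```text
time: 4.55
tcp_pos: [0.5161, -0.0337, 0.1027]
eef_rot: [2.402, 2.021, 0.003]
ft_force: [-1.6, -0.1, 10.3]
width: 0.348
[0.04012337 0.45788216 0.00366922] [-1.58018168 -0.11496885 10.26611213] 29.555024269408918
```

View pics/w3.png

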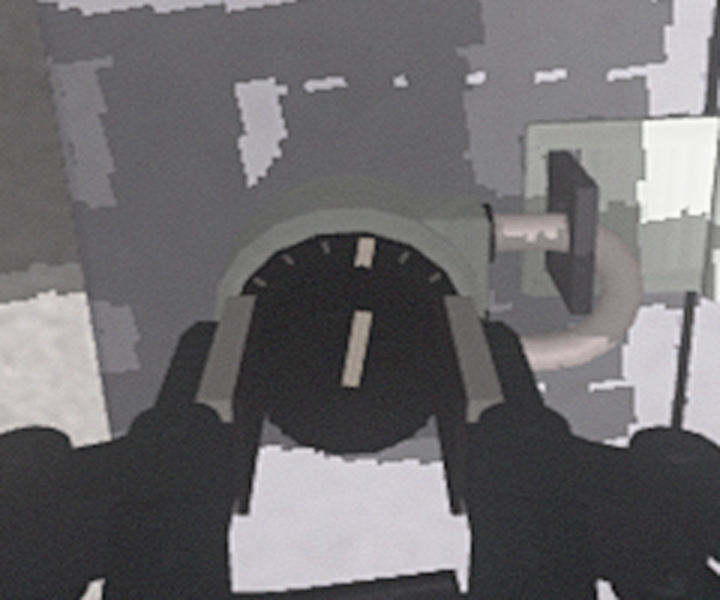

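The grip is on the knob, with the pads on both sides of it. The 10 N upward force is the tips resting on the skirt, so I'll relax it by 1.2 mm and turn 4 clicks clockwise in 20° steps.

```bash
python3 -m handwheel '[0,0,-1.2,0,0,0,1, 0,0,-1.2,0,0,0.15,1, 0,0,-1.2,0,0,0.3,1, 0,0,-1.2,0,0,0.349,1, 0,0,-1.2,0,0,0.349,1, 0,0,-1.2,0,0,0.5,1, 0,0,-1.2,0,0,0.65,1, 0,0,-1.2,0,0,0.698,1, 0,0,-1.2,0,0,0.698,1, 0,0,-1.2,0,0,0.85,1, 0,0,-1.2,0,0,1.0,1, 0,0,-1.2,0,0,1.047,1, 0,0,-1.2,0,0,1.047,1, 0,0,-1.2,0,0,1.2,1, 0,0,-1.2,0,0,1.3,1, 0,0,-1.2,0,0,1.396,1, 0,0,-1.2,0,0,1.396,1, 0,0,-1.2,0,0,1.396,1]'
python3 - <<'E'
from h import *
s=read_state();print(s["moment"],s["ft_force"],s["qpos"])
p=camera_params("wrist");im,d=grab_frame("wrist");np.savez("w4.npz",d=d,T=p["camera_from_world"]);cv2.imwrite("pics/w4f.png",im)
cv2.imwrite("pics/w4.png",cv2.resize(im[150:370,160:400],(720,600),interpolation=2))
E
```

```text
time: 6.4
tcp_pos: [0.5156, -0.0338, 0.1027]
eef_rot: [3.141, 0.011, 0.002]
ft_force: [0.3, 0.1, 5.5]
width: 0.346
[-0.13690461 -0.08836957 -0.04947664] [0.31645902 0.14749952 5.48658269] [-1.36221161e-01  3.51892551e-01  1.73550045e+00 -1.35735901e-04
  1.05312812e+00  1.42777854e+00]
```

View pics/w4.png

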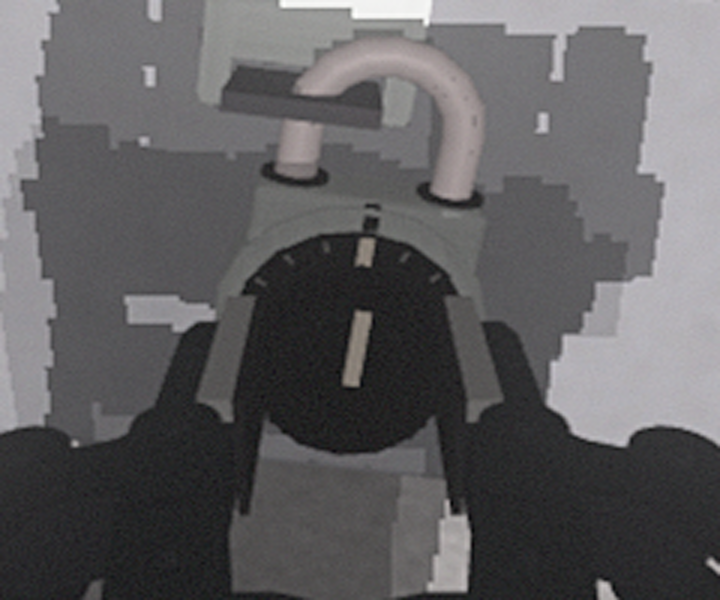

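The mark stands at the index: mark (367,250) and index (372,217) lie along the bar's line. Next I draw the lock along its own -x axis, which in tool axes is (-0.987, -0.163).

```bash
python3 -m handwheel '[0,0,-0.8,0,0,0,1, -2,-0.3,-0.8,0,0,0,1, -4,-0.7,-0.8,0,0,0,1, -6,-1,-0.8,0,0,0,1, -8,-1.3,-0.8,0,0,0,1, -10,-1.6,-0.8,0,0,0,1, -12,-2,-0.8,0,0,0,1, -14,-2.3,-0.8,0,0,0,1, -16,-2.6,-0.8,0,0,0,1, -18,-3,-0.8,0,0,0,1, -18,-3,-0.8,0,0,0,1]'
python3 -m handwheel '[-1,-0.2,0,0,0,0,1, -2,-0.3,0,0,0,0,1, -3,-0.5,0,0,0,0,1, -4,-0.7,0,0,0,0,1, -4,-0.7,0,0,0,0,1]'
python3 - <<'E'
from h import *
s=read_state();print(s["moment"],s["ft_force"])
p=camera_params("wrist");im,d=grab_frame("wrist");np.savez("w5.npz",d=d,T=p["camera_from_world"]);cv2.imwrite("pics/w5f.png",im)
cv2.imwrite("pics/w5.png",cv2.resize(im[110:330,160:400],(720,600),interpolation=2))
E
```

```text
time: 7.55
tcp_pos: [0.497, -0.0306, 0.103]
eef_rot: [-3.142, -0.005, 0.0]
ft_force: [0.7, -0.3, -2.7]
width: 0.352
time: 8.05
tcp_pos: [0.4943, -0.03, 0.1034]
eef_rot: [3.141, 0.004, 0.005]
ft_force: [8.2, -0.2, -6.1]
width: 0.358
[-0.06282797 -1.52787662  0.09560375] [ 8.18552326 -0.24209968 -6.09234477]
```

View pics/w5.png

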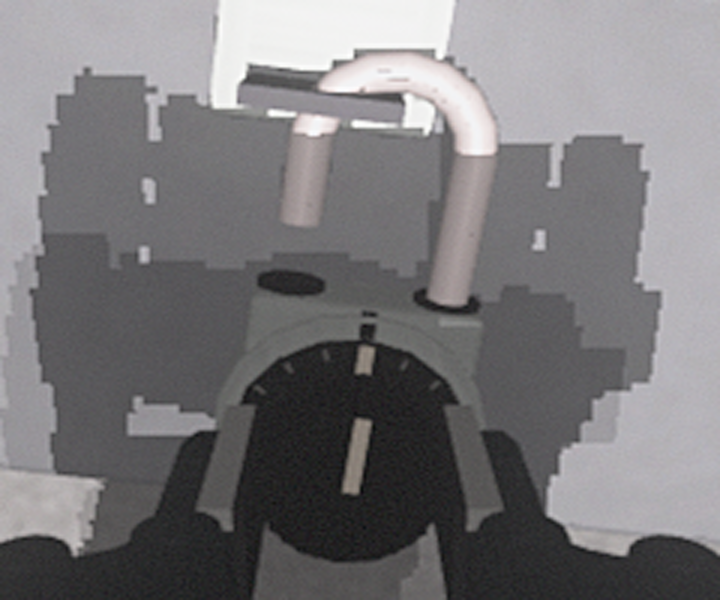

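The shackle is drawn out, with its toe at (302,222) and its hole at (291,283), and the pull has reached a stop at 8 N. I'll check the opening and how far to push back.

```bash
python3 - <<'E'
from h import *
z=np.load("w5.npz");p=camera_params("wrist");p["camera_from_world"]=z["T"]
f=lambda x,y,h:onz(p,160+x/3,110+y/(600/220),.09+h)[:2]*1e3
a=np.radians(-9.0);e=np.array([np.cos(a),np.sin(a)]);n=np.array([-e[1],e[0]])
P=dict(hole=f(291,283,.012),toe=f(302,222,.014),toetop=f(302,218,.016),idx=f(368,328,.024),mark=f(366,362,.028),stapL=f(242,84,.024),stapR=f(404,108,.024),apexin=f(408,90,.012),holeR=f(447,300,.012))
for k,v in P.items():print(k,v.round(1),"lock-axis",(v@e).round(1),(v@n).round(1))
ang=lambda v:np.degrees(np.arctan2(v[1],v[0]))
print("yaw",ang(P["hole"]-P["holeR"])-90,"staple",ang(P["stapL"]-P["stapR"])-90)
C=cloud(p,z["d"])*1e3
pl=(C[...,2]>111.5)&(C[...,2]<117)&(C[...,0]>545)&(C[...,0]<575)&(abs(C[...,1]+25)<25);S=C[pl][:,:2];print(len(S),S.mean(0),np.percentile(S@e,[5,50,95]))
# toe: shackle bar-top points left leg
sh=(C[...,2]>102)&(C[...,2]<108)&(C[...,0]>520)&(C[...,0]<560)&(C[...,1]>-35)&(C[...,1]<-8);S=C[sh][:,:2];print(len(S),np.percentile(S@e,[2,50,98]))
E
```

```text
hole [521.6 -18.6] lock-axis 518.1 63.2
toe [535.4 -21. ] lock-axis 532.1 63.0
toetop [536.8 -21.1] lock-axis 533.5 63.1
idx [516.4 -33.1] lock-axis 515.2 48.1
mark [510.9 -32.7] lock-axis 509.7 47.6
stapL [563.6 -12.1] lock-axis 558.6 76.2
stapR [559.4 -38.6] lock-axis 558.6 49.4
apexin [561.4 -40. ] lock-axis 560.7 48.3
holeR [517.9 -48.6] lock-axis 519.1 33.0
yaw -7.12534964836928 staple -8.958605115436399
493 [560.04938573 -24.91294745] [555.09919944 557.04989904 558.94913551]
722 [517.8563805  540.85866581 553.29716341]
```

The gap is 14.0 mm, so the lock is fully open. The plate needs to sit at body x ≈ 36.5, which is about 30 mm forward along the lock's x.

```bash
python3 -m handwheel '[4,0.6,0,0,0,0,1, 8,1.2,0,0,0,0,1, 12,1.9,0,0,0,0,1, 16,2.5,0,0,0,0,1, 20,3.1,0,0,0,0,1, 24,3.8,0,0,0,0,1, 27,4.2,0,0,0,0,1, 29,4.6,0,0,0,0,1, 30.1,4.8,0,0,0,0,1, 30.1,4.8,0,0,0,0,1]'
python3 - <<'E'
from h import *
s=read_state();print(s["moment"],s["ft_force"])
p=camera_params("wrist");im,d=grab_frame("wrist");np.savez("w6.npz",d=d,T=p["camera_from_world"]);cv2.imwrite("pics/w6f.png",im)
cv2.imwrite("pics/w6.png",cv2.resize(im[110:330,160:400],(720,600),interpolation=2))
E
```

```text
time: 9.1
tcp_pos: [0.5234, -0.0347, 0.1029]
eef_rot: [-3.142, -0.004, 0.0]
ft_force: [0.9, -0.8, -2.5]
width: 0.353
[ 0.02112417  0.02393196 -0.00135336] [ 0.86929955 -0.77559936 -2.47543604]
```

View pics/w6.png

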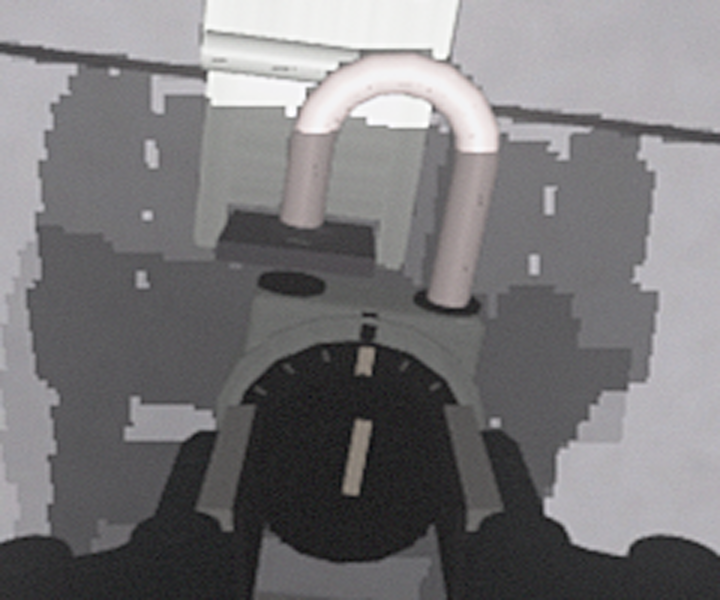

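The staple plate now stands in the gap between the body face and the toe, at 36.4 on the body by displacement, which is 2.6 mm clear of the toe. I'll lift slowly, then further.

```bash
python3 -m handwheel '[0,0,-1,0,0,0,1, 0,0,-3,0,0,0,1, 0,0,-5,0,0,0,1, 0,0,-7,0,0,0,1, 0,0,-9,0,0,0,1]'; python3 -m handwheel '[0,0,-3,0,0,0,1, 0,0,-6,0,0,0,1, 0,0,-9,0,0,0,1, 0,0,-12,0,0,0,1, 0,0,-16,0,0,0,1, 0,0,-20,0,0,0,1, 0,0,-25,0,0,0,1]'; python3 -m handwheel '[0,0,-10,0,0,0,1, 0,0,-25,0,0,0,1, 0,0,-40,0,0,0,1, 0,0,-55,0,0,0,1, 0,0,-70,0,0,0,1, 0,0,-85,0,0,0,1, 0,0,-100,0,0,0,1, 0,0,-107,0,0,0,1, 0,0,-110,0,0,0,1, 0,0,-110,0,0,0,1, 0,0,-110,0,0,0,1, 0,0,-110,0,0,0,1]'
python3 - <<'E'
from h import *
s=read_state();print(s["moment"],s["ft_force"],s["width"])
a,_=grab_frame("wrist");p=camera_params("side");b,d=grab_frame("side")
u,v=map(int,pix(p,[.535,-.035,.2]));print(u,v)
C=cloud(p,d);w=(C[...,2]>.17)&(np.hypot(C[...,0]-.5234,C[...,1]+.0347)<.028)
print("lock min z",np.percentile(C[w][:,2],[0,1,5,50]) if w.any() else None)
t,_=grab_frame("top");cv2.imwrite("pics/top7.png",t)
cv2.imwrite("pics/w7.png",np.hstack([cv2.resize(a[110:330,170:390],(400,400),interpolation=2),cv2.resize(b[v-75:v+75,u-75:u+75],(400,400),interpolation=2)]))
E
```

```text
time: 9.65
tcp_pos: [0.5234, -0.0347, 0.1122]
eef_rot: [3.142, 0.004, 0.0]
ft_force: [-0.3, 0.1, -3.4]
width: 0.349
time: 10.35
tcp_pos: [0.5233, -0.0347, 0.1373]
eef_rot: [-3.142, -0.004, 0.0]
ft_force: [0.6, -0.2, -3.2]
width: 0.35
time: 11.55
tcp_pos: [0.5232, -0.0347, 0.2464]
eef_rot: [-3.141, -0.004, 0.002]
ft_force: [0.1, 0.6, -2.7]
width: 0.347
[-0.01116594  0.0726657   0.00665614] [ 0.07299828  0.58333078 -2.7138602 ] 0.3465224179991998
342 157
lock min z [0.23210496 0.23500486 0.24046777 0.29251466]
```

View pics/w7.png

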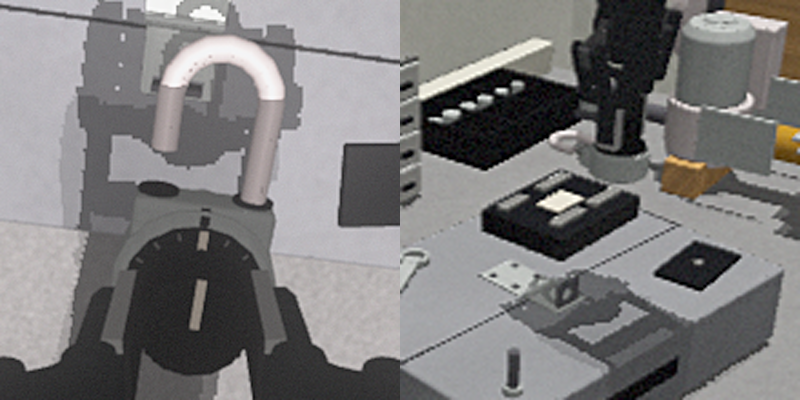

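The open lock hangs clear, dial up, with its underside at about 0.234 m, 14 cm above the box top. The staple, card and bolt are where they were, so I'm handing in.

```bash
python3 - <<'E'
from h import *
s=read_state();print(s["time"],np.abs(s["joint_vel"]).max(),s["ft_force"]);print(job_done())
E
```

```text
11.7 0.003044496779089822 [ 0.36359742 -1.14905911 -2.8363222 ]
the job is handed in; nothing more can be done
None
```

The open padlock is off the staple and held still in the gripper, and I handed the job in at 11.7 s.

**What I did:** I gripped the knob and turned it 4 clicks clockwise, which brought the white mark to the index. I then drew the lock back until the shackle was fully out, pushed it forward so the plate stood in the gap, and lifted it straight up.

**Last checks:**
- **Opening:** with the lock pulled back to its stop, the gap between body face and shackle end measured 14.0 mm, which is fully open. The last close-up shows it still open with the mark at the index.
- **Holding:** the dial is up, the force is about -2.8 N (the lock's weight), and the joints are still.
- **Height:** the underside is at about 0.234 m, roughly 14 cm above the box top.
- **Surroundings:** by eye, the card, bolt, module and staple are where they were. I took a closing overhead picture but did not compare it with the first one. The engine unit, screwdriver and drink, and most of the spanner, were outside the last pictures I viewed, though the arm never went near them after the first move.

**Disagreements:**
- **Fingertips:** the shut fingertips measured about 18 mm behind the reported TCP, not 22 mm ahead as stated. My first grip therefore closed in the air above the knob without touching it, and I corrected for this before gripping again.
- **Width reading:** at the knob, the gripper opening read about 29.6 mm against the stated 33 mm.

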